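Open the infant length board for the next baby

ROBOT

A 6-joint arm with a two-finger parallel gripper is mounted at the origin on the work surface. World frame = base frame: x ahead of the robot, y to its left, z up, the work surface at z = 0. Lengths are in m, angles in rad, forces in N, time in s.
With the tool pointing down it reaches from about 0.3 to 0.875 m from the base axis. Payload 6.4 kg.
Tool frame: the origin (TCP) lies on the centre line of the jaws, within the pads' length; the fingertips stand bot.nose_length ahead of it and the grasp point (between the pads) lies 2 mm behind it (bot.nose_length is the distance from the TCP to the fingertips, in m); z points along the fingers, y is the direction in which the jaws open and shut (so a half turn about z gives the same grasp; the last joint's range is limited). The gripper opens to 85 mm and grips with 20 to 120 N. Pads are 22 mm wide; open, the fingers measure 114 mm over their backs; the gripper's body (76 mm by 85 mm) begins 54 mm behind the grasp point. The pads swing forward as they close: fully open they stand 13 mm farther back than shut.
Start: joints at [-1.408, 0.181, 1.607, -0, 1.354, -0.206], TCP at [0.207, -0.536, 0.248] pointing down, gripper open.
Joint ranges: [-2.99, 2.99], [-0.89, 2.07], [0.3, 2.58], [-1.14, 4.28], [0, 2.63], [-3.12, 3.12]. Speed limits (rad/s): [2.57, 2.57, 3.01, 3.14, 3.14, 3.14].

INTERFACE

Orientations are given as a unit quaternion [x, y, z, w].
In Python, from cell import bot, cams gives the robot as it stands. The module is installed in compiled form; this text tells all that it offers.
- The arm moves only by the tool move_arm, never from a script. Its arguments are lists of equal length, an entry for each row: "translation": the shift along the world's x, y, z in cm, a list of three; "delta_rot": the turn, a rotation vector about the world's x, y, z in rad, a list of three; "grip": the gripper command: -1 is fully open, 1 is shut, values between are in proportion. In form: {"translation": [[tx, ty, tz], ...], "delta_rot": [[wx, wy, wz], ...], "grip": [grip, ...]}. A call has 1 to 5 rows; each row shifts and turns the commanded pose from where the row before left it; what a row does not reach is not made up. A row lasts 1/8 s, in which the tool goes at most 62.5 mm and 10.7 degrees, less where a joint would pass 70% of its speed; a pose out of reach is approached as far as the arm can. A call is refused whole if a number of a shift passes 6.25 or a number of a turn 0.188, either way. A call with a gripper value outside its range is refused whole. The fingers move at their own pace and stop on an object; "squeeze" is the grip in N (left out, the last holds). Time passes only in rows, so rows that do not move let the fingers close. It gives the time, the measured TCP pose, the force and the opening at its end, in the units of the state.
- bot.observe(): the state, without advancing time (a new reading comes with each control period).
- cams.camera(name): name is "side" or "top" or "wrist"; returns a dict with "color" (384x512x3 uint8, red, green, blue), "K" (3x3 intrinsics, pixels), "R" (3x3) and "t" (3): a world point X has camera coordinates R X + t. Camera axes: x right, y down, z forward; pixel columns grow to the right and rows downward; lengths in m; the calibration is good to about 2 mm. A picture is of the moment at which its call begins. There is no depth.
- bot.close_job(): hands the job in, once; it reports no verdict.
The state is a dict: "clock": time; "qpos": joint angles; "dq": joint speeds; "joint_torque": joint torques, N m; "position": TCP position; "orientation": TCP orientation; "force": force on the tool from outside, world axes, zero at the start; "wrist_torque": the same for the moment, N m; "finger_gap": finger opening in m.
Only numpy, scipy, OpenCV 4.12 (cv2) and the standard library are available. Lean on these libraries where they do the work, as an engineer would, in place of code of your own. Each camera call takes 0.05 s, during which the arm holds its last target.

TASK

The length board on the trolley has to be opened for the next baby. With the fingertips, press down the black ratchet release on the sliding foot piece and, keeping it pressed, push the foot piece away from the head plate until it is fully home against its end stop; then let the release spring up again. Only press and push, without gripping, forcing or ramming the foot piece, and leave the bottle, the bowl and the jar standing where they are.

Things in the scene. Friction and masses are not known exactly. Their poses are not given: they have to be found in the camera images.
- board: Infant length board fixed on the trolley top (z = 0). Origin on the trolley, under the ratchet bar, mid travel; z up, y along the bar to the home end, x across the board. Bar at x = 0, 16 mm wide, top at z 42; end blocks 60 x 20 x 50 high at y -325 and 185. White board 165 x 510 x 15 at x 30 to 195, y -335 to 175; fixed white head plate across it at y -325, 110 high (all mm).
- carriage (a joint): Travel of the foot piece along the bar, m, growing along the board's +y; 0.240 is fully home (rigid end stop), 0 nearest the head plate. The ratchet (10 mm teeth, none past 0.225) blocks growing values unless the release is held down; the other way it clicks along. About 2 N of sliding friction; stays where it is left; cannot be lifted off.
- release (a joint): How far the release is pressed down, m: 0 up, 0.009 at its rigid stop. Sprung: about 2.3 N at first, 6.3 N at the bottom. The ratchet is free from about 0.006 on (keep 0.007 or more); let go, it springs up and locks again. Untouched it may stand up to 0.005 down, where its tooth rests on a slope.
- release_top (a point): Centre of the top face of the black ribbed release plate, 52 mm across x 45 mm along the bar, level, 70 mm above the trolley when up. It rides on the grey carriage (60 mm across x 75 mm along the bar, top at 52 mm) and goes straight down when pressed, by 9 mm at most. The upright foot plate's face stands 26 mm from this point in the board's +y. Axes as the board's.
- foot_face (a point): Point on the face of the white foot plate (12 mm thick, top 100 mm above the trolley) beside the release, 80 mm above the trolley, over the bar; the face looks to the head plate (-y). Over the carriage it is 60 mm wide; the plate goes on across the board to x = 180 mm. Pushing this face to +y moves the foot piece home. Axes as the board's.
- oil: Bystander: standing blue bottle, 56 mm in diameter, 160 mm high, beyond the home end of the board; origin at the centre of its underside.
- bowl: Bystander: steel bowl, 100 mm across, 40 mm high, on the robot's side of the bar near the head end; origin at the centre of its underside.
- jar: Bystander: closed white jar, 52 mm in diameter, 60 mm high, on the robot's side of the bar near the home end; origin at the centre of its underside.

How it is judged:
By the outcome, as a careful person would: the job done as asked, in the order asked, and still so for the second after the job is handed in, with the robot touching nothing.
It also fails if it takes over 30 s, if anything falls off the work surface, if the arm or the gripper's body presses on something with over 40 N, if the wrist force passes 120 N, or if a joint passes its speed limit or range.

## Working session

There is one attempt and no reset: what is moved stays moved. The work goes in short steps, Python scripts to look and compute and a tool call to move; the robot and the scene stay as the last step left them, time stands still between calls to the robot, and variables do not carry over. Pictures are saved under pics/ and viewed, and the job is handed in when it is done.

Besides the shell and the picture viewer there is one more tool, called after "Emit:" as name(argument=value, ...) on one line, values as JSON. move_arm: Moves the arm, as the interface text tells. Its arguments: {"type":"object","properties":{"translation":{"type":"array","items":{"type":"array","items":{"type":"number"}}},"delta_rot":{"type":"array","items":{"type":"array","items":{"type":"number"}}},"grip":{"type":"array","items":{"type":"number"}},"squeeze":{"type":"number"}},"required":["translation","delta_rot","grip"]}

```bash
mkdir -p pics
python3 - <<'E'
from cell import bot, cams
import cv2, numpy as np
print(bot.observe(), bot.nose_length)
for n in ("side","top","wrist"):
    c=cams.camera(n); cv2.imwrite(f"pics/{n}0.png",c["color"][:,:,::-1]); np.savez(f"{n}0.npz",**c)
    print(n,c["K"].tolist(),c["R"].round(3).tolist(),c["t"].round(3).tolist())
E
```

```text
{'clock': 0.0, 'qpos': array([-1.40827696e+00,  1.81520239e-01,  1.60799117e+00,  4.29931487e-06,
        1.35378187e+00, -2.06265484e-01]), 'dq': array([-0.00119005, -0.00031229, -0.00116549, -0.0005425 , -0.00112323,
       -0.00053481]), 'joint_torque': array([ 1.09689950e-03, -4.44875193e+01, -3.51334727e+01, -3.40216184e-04,
        9.20865306e-03,  1.68618749e-05]), 'position': array([ 0.20722933, -0.53581417,  0.24740395]), 'orientation': array([ 9.83047560e-01,  1.83348768e-01,  2.06958080e-05, -8.50063862e-04]), 'force': array([ 0.63969139, -0.29400138,  0.22765451]), 'wrist_torque': array([-0.01918254, -0.00485096,  0.01930114]), 'finger_gap': 0.08538847200256221} 0.017
side [[497.26585306336915, 0.0, 249.73085408999302], [0.0, 497.26585306336915, 187.7177276414595], [0.0, 0.0, 1.0]] [[-0.787, -0.616, 0.016], [-0.491, 0.611, -0.621], [0.373, -0.497, -0.783]] [0.429, 0.26, 1.396]
top [[411.4449887832753, 0.0, 256.2977453082221], [0.0, 411.4449887832753, 185.7456259710705], [0.0, 0.0, 1.0]] [[-0.027, -1.0, 0.014], [-0.997, 0.026, -0.069], [0.069, -0.016, -0.998]] [0.067, 0.521, 1.114]
wrist [[309.3487831496571, 0.0, 258.5507746989835], [0.0, 309.3487831496571, 199.44263638429547], [0.0, 0.0, 1.0]] [[0.361, -0.933, -0.002], [-0.894, -0.347, 0.285], [-0.266, -0.101, -0.959]] [-0.575, -0.037, 0.38]
```

View pics/top0.png

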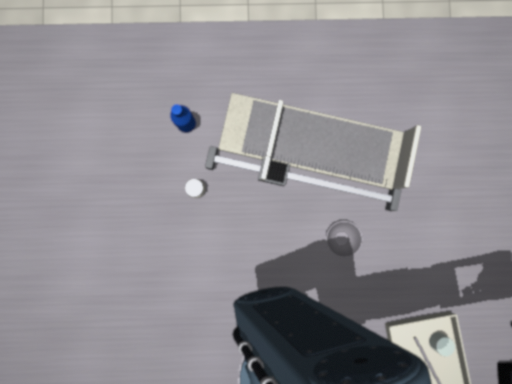

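View pics/side0.png

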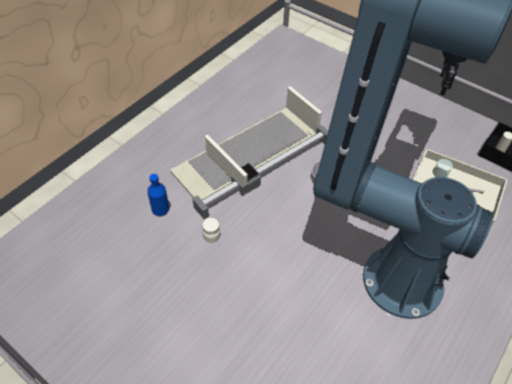

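View pics/wrist0.png

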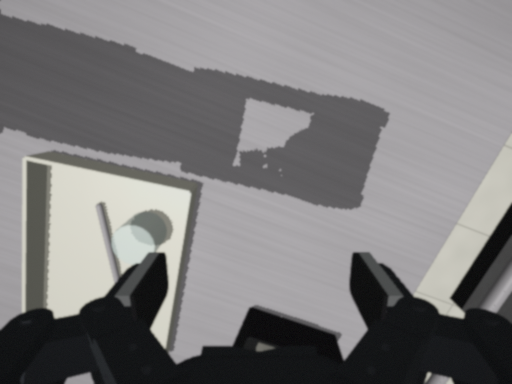

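```bash
cat > h.py <<'E'
import numpy as np, cv2
def ray(c,uv,z):
    K,R,t=c["K"],c["R"],c["t"]; o=-R.T@t
    d=R.T@np.linalg.inv(K)@np.array([uv[0],uv[1],1.]); return o+d*(z-o[2])/d[2]
def proj(c,X):
    p=c["K"]@(c["R"]@np.asarray(X)+c["t"]); return p[:2]/p[2]
E
python3 - <<'E'
import cv2,numpy as np
a=cv2.imread("pics/top0.png")[85:225,160:430]; cv2.imwrite("pics/top0z.png",cv2.resize(a,None,fx=2.9,fy=2.9,interpolation=cv2.INTER_CUBIC))
a=cv2.imread("pics/side0.png")[80:250,140:340]; cv2.imwrite("pics/side0z.png",cv2.resize(a,None,fx=3.5,fy=3.5,interpolation=cv2.INTER_CUBIC))
E
```

```text
(no output)
```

View pics/top0z.png

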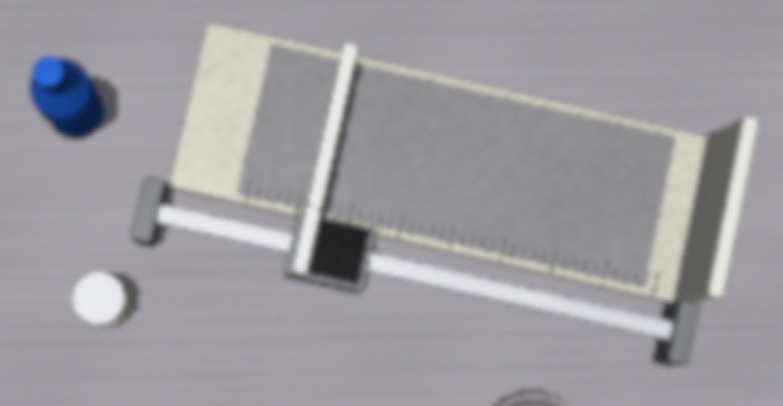

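View pics/side0z.png

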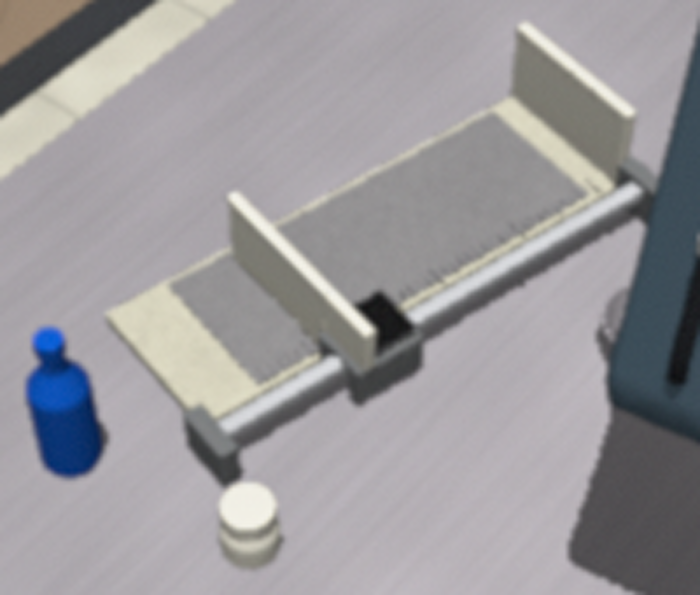

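Run:
```python
import numpy as np,cv2
from h import *
c=np.load("top0.npz"); s=np.load("side0.npz"); im=c["color"].astype(int)
hsv=cv2.cvtColor(c["color"],cv2.COLOR_RGB2HSV)
m=np.zeros(im.shape[:2],bool); m[140:190,260:300]=im[140:190,260:300].max(-1)<50
n,l,st,ce=cv2.connectedComponentsWithStats(m.astype(np.uint8)); print(st,ce)
i=1+np.argmax(st[1:,4]); print("rel top", ray(c,ce[i],.068)); rc=ce[i]
rect=cv2.minAreaRect(np.argwhere(l==i)[:,::-1].astype(np.float32)); print(rect)
# bar centre points: column scans, bright pixels
P=[]
for u in list(range(222,256))+list(range(295,385)):
    v0=159.1+(u-214.5)*(39/176.5)
    vs=np.arange(int(v0)-5,int(v0)+6); g=im[vs,u].sum(1)/3.; sat=np.ptp(im[vs,u],axis=1)
    w=np.clip(g-185,0,None)*(sat<22)
    if w.sum()>0: P.append(ray(c,(u,(w*vs).sum()/w.sum()),.0415)[:2])
P=np.array(P,np.float32); vx,vy,x0,y0=cv2.fitLine(P,cv2.DIST_HUBER,0,.01,.01).ravel(); print("bar",vx,vy,x0,y0,len(P))
d=np.array([vx,vy]); d*=np.sign(d[1]); xb=np.array([d[1],-d[0]]) 
print("yaw of board y", np.degrees(np.arctan2(d[1],d[0])))
h=ray(c,(214.5,159.1),.042)[:2]; e=ray(c,(391,198.1),.042)[:2]; print("bar ends",h,e,np.linalg.norm(h-e))
r=ray(c,rc,.068)[:2]; o=np.array([x0,y0])
print("release off-bar",(r-o)@xb,"dist to bar home end",(h-r)@d,(r-e)@d)
# side
ms=np.zeros(s["color"].shape[:2],bool); ms[160:182,243:262]=s["color"][160:182,243:262].max(-1)<45
n,l,st,ce=cv2.connectedComponentsWithStats(ms.astype(np.uint8)); i=1+np.argmax(st[1:,4]); print("side",st[i],ce[i],ray(s,ce[i],.068), proj(s,[*r,.068]))
# bystanders
for nm,uv,z in(("jar",(160+99/2.9,85+298/2.9),.06),("oilcap",(160+48/2.9,85+72/2.9),.16)): print(nm,ray(c,uv,z))
```

```text
[[     0      0    512    384 196359]
 [   268    162     18     19    249]] [[255.47336257 191.52594992]
 [276.5060241  171.03614458]]
rel top [5.56273711e-01 1.28199509e-04 6.80000000e-02]
((276.4881896972656, 171.0529327392578), (14.642807960510254, 16.812110900878906), 12.528807640075684)
bar 0.24971478 0.9683194 0.51396096 -0.16429223 124
yaw of board y 75.53936
bar ends [0.59554369 0.1648361 ] [ 0.4778376  -0.30840788] 0.4876623667609686
release off-bar -8.594998224769587e-05 dist to bar home end 0.16929614764274487 0.3183481322702632
side [243 164  14  15 103] [249.76699029 170.95145631] [ 0.54792712 -0.00271534  0.068     ] [247.09635838 170.2136685 ]
jar [0.51824847 0.21849061 0.06      ]
oilcap [0.70209438 0.24448374 0.16      ]
```

Emit:
move_arm(translation=[[2.9,4.5,-0.4],[2.9,4.5,-0.4],[2.9,4.5,-0.4],[2.9,4.5,-0.4],[2.9,4.5,-0.4]], delta_rot=[[0,0,0.08],[0,0,0.08],[0,0,0.08],[0,0,0.08],[0,0,0.08]], grip=[1,1,1,1,1], squeeze=20)

```text
clock: 0.78
position: [0.3529, -0.3097, 0.2281]
orientation: [0.927, 0.376, 0.0, 0.0]
force: [0.9, 0.5, 0.7]
finger_gap: 0.0002
```

Emit:
move_arm(translation=[[2.9,4.5,-0.4],[2.9,4.5,-0.4],[2.9,4.5,-0.4],[2.9,4.5,-0.4],[2.9,4.5,-0.4]], delta_rot=[[0,0,0.08],[0,0,0.08],[0,0,0.08],[0,0,0.08],[0,0,0.08]], grip=[1,1,1,1,1])

```text
clock: 1.4
position: [0.498, -0.0847, 0.2081]
orientation: [0.833, 0.553, 0.0, 0.0]
force: [0.9, -0.5, 0.7]
finger_gap: -0.0001
```

Emit:
move_arm(translation=[[2.9,4.5,-0.4],[2.9,4.1,-0.4],[0,0,0],[0,0,0]], delta_rot=[[0,0,0.08],[0,0,0.08],[0,0,0],[0,0,0]], grip=[1,1,1,1])

```text
clock: 1.9
position: [0.5548, -0.0004, 0.1998]
orientation: [0.787, 0.617, -0.001, -0.0]
force: [0.6, -0.1, -0.6]
finger_gap: 0.0
```

Run:
```python
from cell import bot, cams
import cv2, numpy as np
from h import *
o=bot.observe(); print(o["clock"],o["position"],o["orientation"],o["force"],o["finger_gap"],o["qpos"])
for n in ("side","top","wrist"):
    c=cams.camera(n); cv2.imwrite(f"pics/{n}1.png",c["color"][:,:,::-1]); np.savez(f"{n}1.npz",**c)
    if n!="wrist": print(n,proj(c,o["position"]),proj(c,o["position"]-[0,0,.017]))
a=cv2.imread("pics/top1.png")[85:225,160:430]; cv2.imwrite("pics/top1z.png",cv2.resize(a,None,fx=2.9,fy=2.9,interpolation=cv2.INTER_CUBIC))
a=cv2.imread("pics/side1.png")[80:250,140:340]; cv2.imwrite("pics/side1z.png",cv2.resize(a,None,fx=3.5,fy=3.5,interpolation=cv2.INTER_CUBIC))
```

```text
1.9 [ 5.54808183e-01 -3.92270012e-04  1.99819856e-01] [ 7.87212218e-01  6.16681866e-01 -5.65372889e-04 -2.84680606e-04] [ 0.56874347 -0.08078085 -0.60277015] 1.908269373601917e-05 [-2.14378657e-01  1.85283246e-01  1.70416158e+00 -5.34160429e-04
  1.25330771e+00  2.75430735e-02]
side [248.13790199 140.93654473] [248.06002234 144.96200398]
top [280.35752543 165.70135509] [279.83301311 166.5496673 ]
```

View pics/side1z.png

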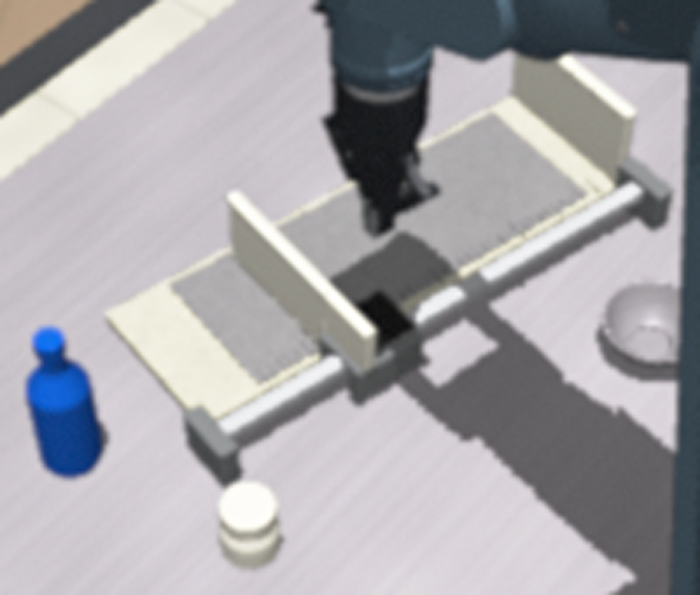

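View pics/wrist1.png

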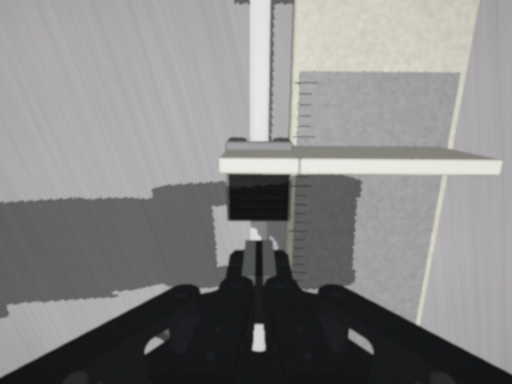

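Run:
```python
from h import *
c=np.load("wrist1.npz"); im=c["color"].astype(int)
print("col260 rows150-226:",im[150:226,245].sum(1)//3)
print("row200 cols:",im[200,220:300].sum(1)//3)
print("plate left end row165:",im[165,212:230].sum(1)//3)
for u in (245,275):
    print(u,"edge",ray(c,(u,220),.068), "facetop",ray(c,(u,172.5),.1))
print([ray(c,(u,200),.068) for u in(228,290.5)])
print("plate end L z.1",ray(c,(220,173),.1))
b=[ray(c,(261,v),.042)[:2] for v in (10,130)]; dd=b[0]-b[1]; print("bar",b,np.degrees(np.arctan2(dd[1],dd[0])))
s=np.load("side1.npz"); t=np.load("top1.npz")
```

```text
col260 rows150-226: [135 129 128 129 131 130 135 158 194 218 230 232 233 233 233 232 232 232
 232 231 230 223 203 161 100  57  47  43  44  43  40  43  47  47  45  43
  33  27  24  20  19  20  17  20  21  22  23  23  25  21  19  21  19  19
  22  25  23  21  20  20  18  20  19  20  23  21  18  20  24  52 104 150
 172 178 178 179]
row200 cols: [101 102 102 102 103  98  87  79  70  50  25  20  18  20  20  22  18  19
  21  19  19  20  20  21  18  19  20  19  20  17  20  20  20  19  21  21
  18  21  20  18  19  20  20  20  20  20  20  19  18  20  20  20  19  20
  20  20  18  20  18  22  22  21  20  21  17  19  20  28  48  71  94 116
 124 122 112  99  94  95  95  97]
plate left end row165: [176 176 178 177 176 174 183 207 223 229 232 232 232 232 232 232 232 232]
245 edge [ 0.53790381 -0.0220526   0.068     ] facetop [0.55173965 0.02552145 0.1       ]
275 edge [ 0.56379961 -0.02847076  0.068     ] facetop [0.57342068 0.02014611 0.1       ]
[array([ 5.28204509e-01, -5.21716075e-04,  6.80000000e-02]), array([ 0.58111711, -0.01363775,  0.068     ])]
plate end L z.1 [0.53356637 0.02963687 0.1       ]
bar [array([0.59287066, 0.14129341]), array([0.57014525, 0.04877738])] 76.19924141474739
```

Emit:
move_arm(translation=[[0.35,0.8,-4.0],[0,0,-3.5],[0,0,-2.0],[0,0,-0.7],[0,0,0]], delta_rot=[[0,0,0],[0,0,0],[0,0,0],[0,0,0],[0,0,0]], grip=[1,1,1,1,1])

```text
clock: 2.68
position: [0.5588, 0.007, 0.0985]
orientation: [0.788, 0.616, -0.0, 0.0]
force: [-0.6, -0.9, 0.2]
finger_gap: -0.0001
```

Run:
```python
from cell import bot, cams
import cv2, numpy as np
from h import *
o=bot.observe(); print(o["clock"],o["position"],o["orientation"],o["force"])
ims=[]
for n in ("side","wrist"):
    c=cams.camera(n); np.savez(f"{n}2.npz",**c)
    a=c["color"][:,:,::-1]; a=a[110:210,190:300] if n=="side" else a[100:300,180:340]
    ims.append(cv2.resize(a,(400,400*a.shape[0]//a.shape[1]),interpolation=cv2.INTER_CUBIC)[:360] if n=="side" else cv2.resize(a,(400,500),interpolation=cv2.INTER_CUBIC)[:360])
cv2.imwrite("pics/c2.png",np.hstack([i[:360] for i in ims]))
```

```text
2.675 [0.55877488 0.00698124 0.09853829] [ 7.87653180e-01  6.16118874e-01 -1.42958069e-05  3.08650181e-06] [-0.62351875 -0.90459199  0.21173649]
```

View pics/c2.png

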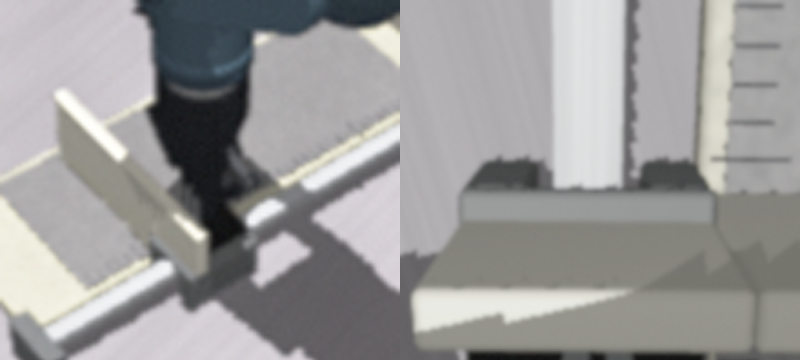

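Emit:
move_arm(translation=[[0,0,-0.6],[0,0,-0.4],[0,0,-0.2],[0,0,0]], delta_rot=[[0,0,0],[0,0,0],[0,0,0],[0,0,0]], grip=[1,1,1,1])

```text
clock: 3.28
position: [0.5587, 0.0077, 0.0863]
orientation: [0.787, 0.617, -0.0, -0.0]
force: [-0.7, -0.1, 2.3]
finger_gap: -0.0005
```

Emit:
move_arm(translation=[[0,0,-0.2],[0,0,-0.1],[0,0,0]], delta_rot=[[0,0,0],[0,0,0],[0,0,0]], grip=[1,1,1])

```text
clock: 3.65
position: [0.5589, 0.0077, 0.0834]
orientation: [0.787, 0.617, 0.0, 0.0]
force: [-1.3, 0.8, 4.3]
finger_gap: -0.0003
```

Emit:
move_arm(translation=[[0,0,-0.2],[0,0,-0.15],[0,0,0],[0,0,0]], delta_rot=[[0,0,0],[0,0,0],[0,0,0],[0,0,0]], grip=[1,1,1,1])

```text
clock: 4.15
position: [0.5589, 0.0077, 0.0799]
orientation: [0.787, 0.617, 0.0, 0.0]
force: [-2.1, 0.6, 4.3]
finger_gap: -0.0001
```

Emit:
move_arm(translation=[[0,0,-0.08],[0,0,0],[0,0,0]], delta_rot=[[0,0,0],[0,0,0],[0,0,0]], grip=[1,1,1])

```text
clock: 4.53
position: [0.5589, 0.0077, 0.0792]
orientation: [0.787, 0.617, 0.0, 0.0]
force: [-1.6, 0.9, 4.8]
finger_gap: 0.0001
```

Emit:
move_arm(translation=[[0,0,-0.06],[0,0,0],[0,0,0]], delta_rot=[[0,0,0],[0,0,0],[0,0,0]], grip=[1,1,1])

```text
clock: 4.9
position: [0.5589, 0.0077, 0.0786]
orientation: [0.787, 0.617, 0.0, 0.0]
force: [-2.1, -0.1, 6.1]
finger_gap: -0.0
```

Emit:
move_arm(translation=[[0.05,0.19,0],[0.05,0.2,0],[0.05,0.19,0],[0.05,0.2,0],[0.05,0.2,0]], delta_rot=[[0,0,0],[0,0,0],[0,0,0],[0,0,0],[0,0,0]], grip=[1,1,1,1,1])

```text
clock: 5.52
position: [0.5613, 0.017, 0.0786]
orientation: [0.787, 0.617, -0.0, 0.0]
force: [-2.6, -1.1, 5.6]
finger_gap: 0.0002
```

```bash
cat > look.py <<'E'
from cell import bot, cams
import cv2, numpy as np, sys
from h import *
k=sys.argv[1]
o=bot.observe(); print(o["clock"],o["position"],o["force"])
c=cams.camera("side"); np.savez(f"side{k}.npz",**c)
a=c["color"][80:250,140:340,::-1]; cv2.imwrite(f"pics/s{k}.png",cv2.resize(a,None,fx=3.5,fy=3.5,interpolation=cv2.INTER_CUBIC))
E
python3 look.py 3
```

```text
5.525 [0.56132996 0.01699833 0.07860025] [-2.59143448 -1.07431448  5.62961319]
```

View pics/s3.png

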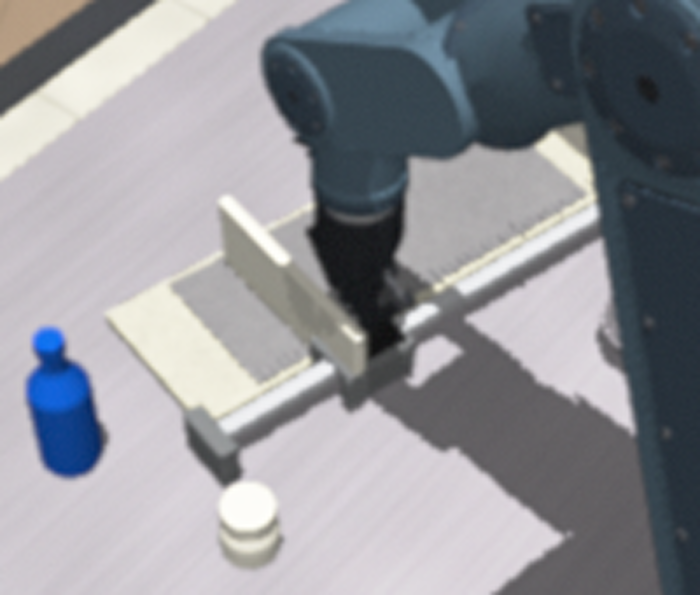

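Emit:
move_arm(translation=[[0.07,0.29,0],[0.12,0.49,0],[0.15,0.6,0],[0.15,0.6,0],[0.15,0.6,0]], delta_rot=[[0,0,0],[0,0,0],[0,0,0],[0,0,0],[0,0,0]], grip=[1,1,1,1,1])

```text
clock: 6.2
position: [0.5679, 0.0429, 0.0786]
orientation: [0.787, 0.617, -0.0, 0.0]
force: [-1.8, -2.1, 5.2]
finger_gap: -0.0003
```

Emit:
move_arm(translation=[[0.15,0.6,0],[0.15,0.6,0],[0.15,0.6,0],[0.15,0.6,0],[0.1,0.4,0]], delta_rot=[[0,0,0],[0,0,0],[0,0,0],[0,0,0],[0,0,0]], grip=[1,1,1,1,1])

```text
clock: 6.82
position: [0.575, 0.071, 0.0787]
orientation: [0.787, 0.617, -0.0, 0.001]
force: [-1.8, -2.2, 5.6]
finger_gap: 0.0001
```

```bash
python3 look.py 4
```

```text
6.825 [0.57504443 0.07095509 0.07869642] [-1.82338747 -2.204003    5.62444631]
```

View pics/s4.png

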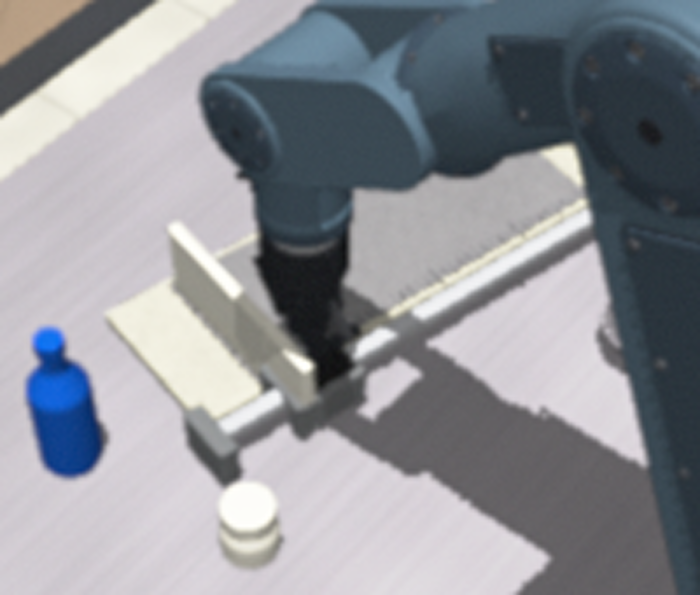

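Emit:
move_arm(translation=[[0.12,0.49,0],[0.15,0.6,0],[0.15,0.6,0],[0.15,0.6,0],[0.1,0.4,0]], delta_rot=[[0,0,0],[0,0,0],[0,0,0],[0,0,0],[0,0,0]], grip=[1,1,1,1,1])

```text
clock: 7.5
position: [0.5819, 0.0978, 0.0788]
orientation: [0.787, 0.617, 0.0, 0.001]
force: [-0.9, -1.4, 5.1]
finger_gap: 0.0
```

Emit:
move_arm(translation=[[0.07,0.29,0],[0.05,0.2,0],[0.05,0.2,0],[0.05,0.19,0],[0.05,0.19,0]], delta_rot=[[0,0,0],[0,0,0],[0,0,0],[0,0,0],[0,0,0]], grip=[1,1,1,1,1])

```text
clock: 8.12
position: [0.5846, 0.1084, 0.0788]
orientation: [0.787, 0.617, 0.0, 0.001]
force: [-2.0, -0.9, 5.2]
finger_gap: -0.0001
```

```bash
python3 look.py 5
```

```text
8.125 [0.58462288 0.10836376 0.07877267] [-1.99761763 -0.90923188  5.16151809]
```

View pics/s5.png

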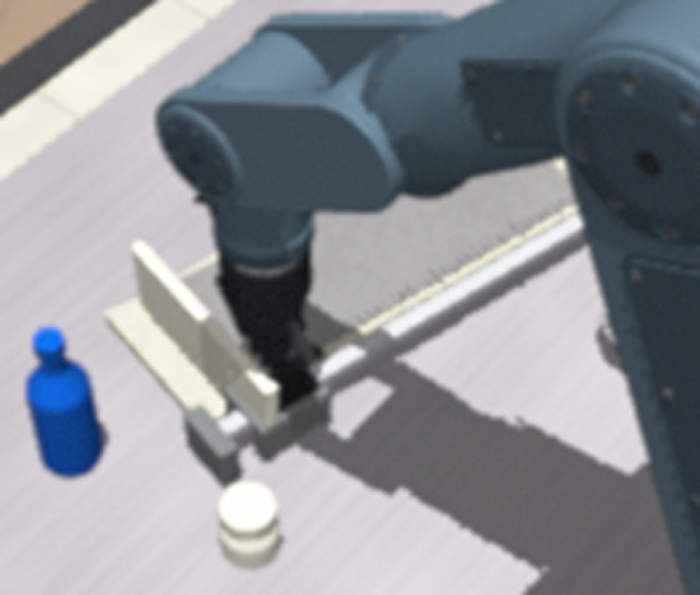

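Emit:
move_arm(translation=[[0.05,0.2,0],[0.05,0.19,0],[0.05,0.2,0],[0.05,0.19,0],[0.04,0.15,0]], delta_rot=[[0,0,0],[0,0,0],[0,0,0],[0,0,0],[0,0,0]], grip=[1,1,1,1,1])

```text
clock: 8.8
position: [0.587, 0.1177, 0.0788]
orientation: [0.787, 0.617, 0.0, 0.001]
force: [-0.8, -1.3, 4.8]
finger_gap: 0.0004
```

```bash
python3 look.py 6
```

```text
8.8 [0.58701517 0.11769189 0.07878542] [-0.81872486 -1.32355453  4.81204382]
```

View pics/s6.png

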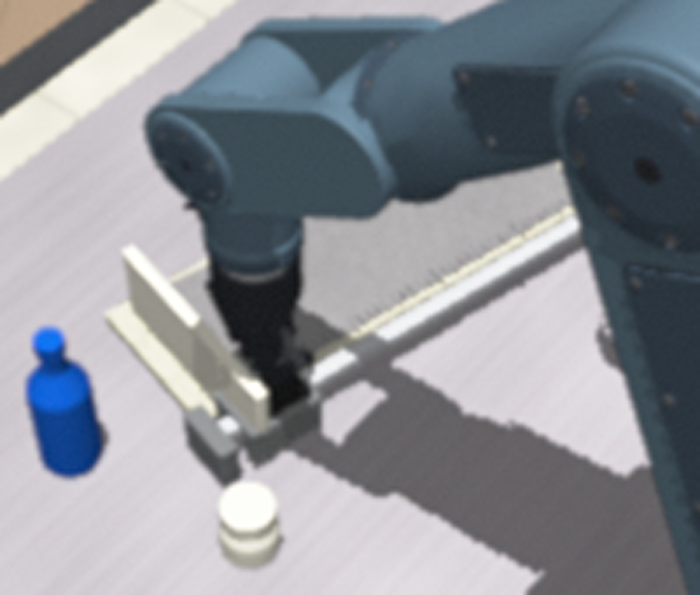

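Emit:
move_arm(translation=[[0.04,0.15,0],[0.04,0.15,0],[0.04,0.15,0],[0.03,0.12,0]], delta_rot=[[0,0,0],[0,0,0],[0,0,0],[0,0,0]], grip=[1,1,1,1])

```text
clock: 9.35
position: [0.5886, 0.1229, 0.0788]
orientation: [0.787, 0.617, -0.0, 0.001]
force: [-1.5, -3.0, 5.1]
finger_gap: -0.0001
```

Emit:
move_arm(translation=[[0.03,0.1,0],[0.02,0.1,0],[0.03,0.1,0]], delta_rot=[[0,0,0],[0,0,0],[0,0,0]], grip=[1,1,1])

```text
clock: 9.72
position: [0.5891, 0.1248, 0.0788]
orientation: [0.787, 0.617, -0.001, 0.001]
force: [-4.6, -11.5, 7.5]
finger_gap: -0.0
```

```bash
python3 look.py 7
python3 - <<'E'
from cell import bot,cams
import cv2
from h import *
o=bot.observe();print(o["position"],o["force"],o["dq"].round(4))
c=cams.camera("top"); np.savez("top7.npz",**c); a=c["color"][85:225,160:430,::-1]; cv2.imwrite("pics/t7.png",cv2.resize(a,None,fx=2.9,fy=2.9,interpolation=cv2.INTER_CUBIC))
E
```

```text
9.725 [0.58911605 0.12475268 0.07882362] [ -4.55461725 -11.47780157   7.4529172 ]
[0.5891121  0.12470965 0.07882177] [-3.42734283 -9.0121154   7.43164868] [-0.0045 -0.0012  0.0032  0.0089 -0.0017 -0.0015]
```

View pics/s7.png

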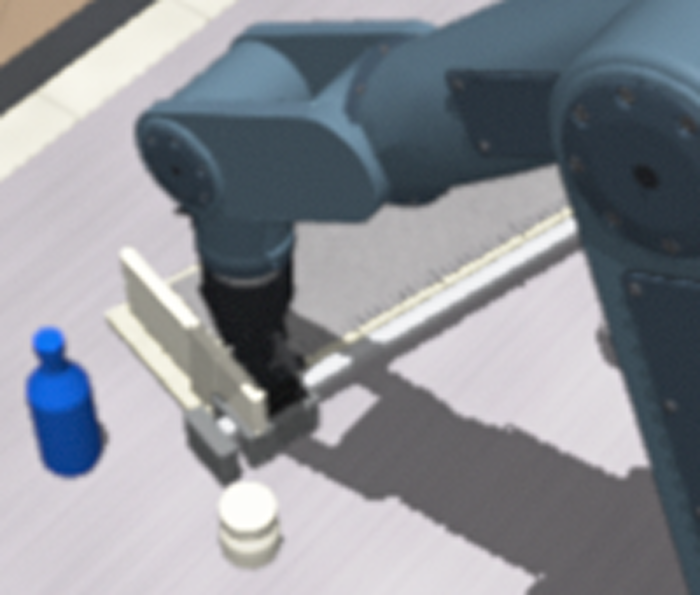

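View pics/t7.png

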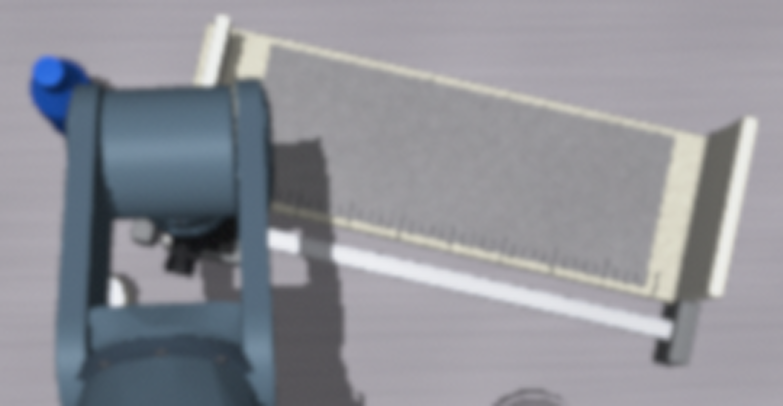

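Emit:
move_arm(translation=[[-0.01,-0.05,0.1],[0,0,0.3],[0,0,0.4],[0,0,0.5],[0,0,0.3]], delta_rot=[[0,0,0],[0,0,0],[0,0,0],[0,0,0],[0,0,0]], grip=[1,1,1,1,1])

```text
clock: 10.45
position: [0.5875, 0.1252, 0.0931]
orientation: [0.787, 0.617, -0.002, -0.0]
force: [-1.6, -4.9, -3.6]
finger_gap: -0.0001
```

Emit:
move_arm(translation=[[-0.05,-0.2,0],[-0.1,-0.4,0],[-0.12,-0.5,0.5],[0,0,2],[0,0,3]], delta_rot=[[0,0,0],[0,0,0],[0,0,0],[0,0,0],[0,0,0]], grip=[1,1,1,1,1])

```text
clock: 11.08
position: [0.5857, 0.1153, 0.1506]
orientation: [0.787, 0.616, -0.0, -0.0]
force: [1.0, -0.3, 0.4]
finger_gap: -0.0003
```

Emit:
move_arm(translation=[[-0.9,-3.7,4.0],[-0.9,-3.7,4.0],[-0.9,-3.7,3.0],[0,0,0],[0,0,0]], delta_rot=[[0,0,0],[0,0,0],[0,0,0],[0,0,0],[0,0,0]], grip=[1,1,1,1,1])

```text
clock: 11.7
position: [0.559, 0.0048, 0.2599]
orientation: [0.787, 0.616, 0.0, 0.0]
force: [-0.4, -0.3, -1.0]
finger_gap: -0.0
```

```bash
python3 look.py 8
python3 - <<'E'
from cell import bot,cams
import cv2
from h import *
c=cams.camera("wrist"); np.savez("wrist8.npz",**c); cv2.imwrite("pics/w8.png",c["color"][:,:,::-1])
E
```

```text
11.7 [0.5589552  0.00475119 0.25987436] [-0.44577872 -0.27876118 -1.03749618]
```

View pics/s8.png

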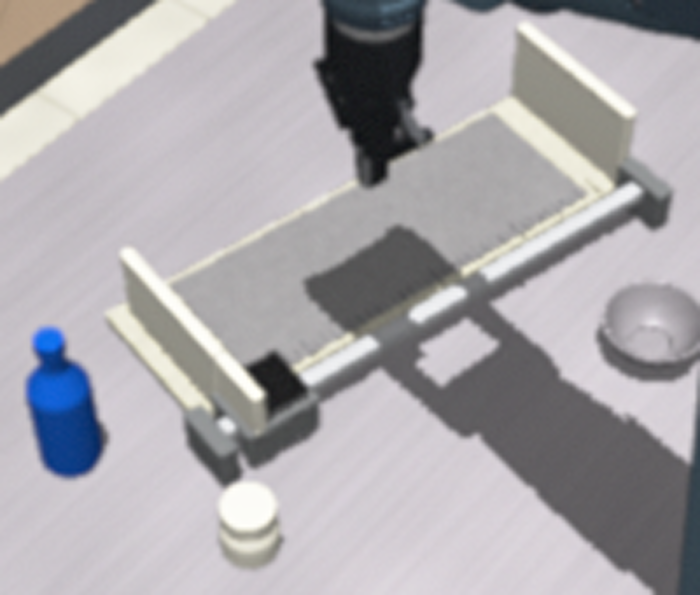

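View pics/w8.png

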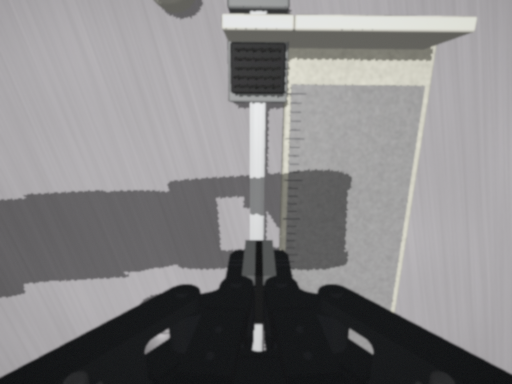

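Run:
```python
from cell import bot,cams
import cv2
from h import *
c=cams.camera("top"); np.savez("top8.npz",**c); a=c["color"][85:225,160:430,::-1]; cv2.imwrite("pics/t8.png",cv2.resize(a,None,fx=2.9,fy=2.9,interpolation=cv2.INTER_CUBIC))
d=np.array([.242,.970])
C=[]
for k,roi in (("top0",(140,190,260,300)),("top8",(140,190,205,260))):
    z=np.load(k+".npz"); im=z["color"]; m=np.zeros(im.shape[:2],np.uint8); r=roi
    m[r[0]:r[1],r[2]:r[3]]=(im[r[0]:r[1],r[2]:r[3]].max(-1)<50)
    n,l,st,ce=cv2.connectedComponentsWithStats(m); i=1+np.argmax(st[1:,4]); p=ray(z,ce[i],.069); C.append(p); print(k,st[i],ce[i],p,p[:2]@d)
print("moved",np.linalg.norm(C[1]-C[0]))
w=np.load("wrist8.npz"); im=w["color"].astype(int)
print(im[10:110,250].sum(1)//3)
```

```text
top0 [268 162  18  19 249] [276.5060241  171.03614458] [5.56170169e-01 1.94782443e-04 6.90000000e-02] 0.13478211981181243
top8 [225 152  18  19 254] [233.46850394 161.25590551] [0.58490093 0.11280809 0.069     ] 0.25096987626968675
moved 0.11622054287369248
[112 159 185 197 209 221 228 229 230 230 230 230 230 230 230 230 229 222
 205 175 132 103  98  97 100  98  98  99  98  98  96  87  67  54  56  60
  60  57  50  44  47  55  59  61  60  60  58  55  49  44  48  56  60  60
  59  60  56  49  43  48  55  59  60  60  60  55  50  44  46  53  59  60
  59  58  56  51  45  44  50  56  56  51  43  56  78 101 131 155 163 160
 148 141 168 198 209 212 212 213 216 217]
```

View pics/t8.png

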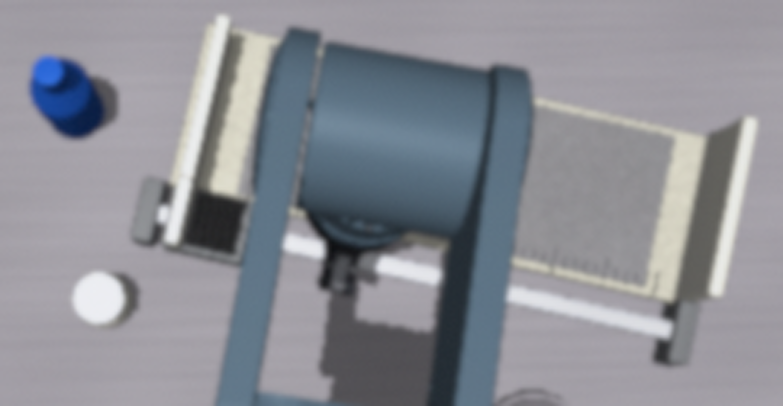

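```bash
python3 -c "
from cell import bot
print(bot.close_job())"
```

```text
the job is handed in; nothing more can be done
None
```

The foot piece is home against its end stop, and I have handed the job in after about 12 s of robot time. No verdict was reported.

- **What I did:** With the gripper shut, I pressed the release down to about 8.2–8.4 mm with 5–6 N. I held it there and pushed the foot piece about 116 mm along the bar, slowing to 1 mm steps near the end. I then lifted straight up so the release could spring back, and moved clear.
- **At the stop:** The push force rose to about 12 N and the foot piece stopped moving, which is how I knew it had reached the end.
- **Last checks:** In the top view the release sits at about y = +0.121 m on the board, against about +0.120 m expected when fully home (camera accuracy is about 2–3 mm). The bottle and jar look unmoved in the top and side views. The bowl was partly hidden by the arm at first and looks undisturbed in the last side picture. The robot touches nothing, with the measured force at noise level.
- **Less certain:**
  - My two views of the release's start position differed by about 2.5 mm.
  - Over the last stretch the fingers moved about 4 mm more than the foot piece. They slid along the release until they met the foot plate, so until then friction had carried it.
  - I did not measure the release's height afterwards; I only confirmed that the fingers were clear of it.

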